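# Post the slide tube and lock the drop box

### The job

Post the slide tube with the red screw cap through the sprung yellow flap in the lid of the grey drop box, so that it drops inside and the flap swings shut behind it. Then lock the box with the blue-headed key that stands in its lock: turn it gently back and forth while pressing it down until it sinks in, turn it clockwise as far as it goes, and let go of it. The key is thin, so never wrench it, and leave everything else standing where it is.

Things in the scene. Friction and masses are not known exactly. Their poses are not given: they have to be found in the camera images.
- dropbox: Drop box: fixed grey sheet-steel box, 160 mm along its x, 240 mm along its y, lid top 200 mm over the bench. Origin at the centre of its underside, z up; yaw varies and it may stand left or right. In its lid are the posting opening (towards its -y end) and the lock; a small canister stands on the lid at its +y end.
- opening (a point): Centre of the posting opening, at the lid's top face; axes as the box's. It is 84 mm along the box's x, 52 mm along its y; the lid is 12 mm thick around it and the flap closes it 10 mm below the lid's top. Below is only the rubber floor, 182 mm under the lid's top: a tube let go there drops in and rests clear of the flap, standing or lying.
- flap (a joint): Yellow flap (81 x 50 x 2 mm) in the opening, rad: 0 = shut, level; 1.5 = hanging open. Hinged on the opening's -y edge; its free edge, near the lock, swings down. A spring (0.2 N at the free edge) shuts it. A tube held upright and pushed straight down at the opening's centre, 60 mm or more below the lid's top, opens it fully; if the flap's rub holds the tube once let go, push it on from above.
- lock_face (a point): Point on the lock's vertical axis at the lid's top face, 70 mm from the opening's centre towards the box's +y; axes as the box's. A steel ring of 29 mm diameter stands 3 mm above the lid around it. When locked, the key's head is in line with the box's y axis and a cam below the lid holds the flap shut.
- key_grip (a point): Centre of the key's head, on the lock's axis, 40 mm above the lid when the key is up. The head is a blue plastic plate 34 mm wide along this point's x, 9 mm thick along its y, 32 mm high along z (16 mm above and below the point): pinch it across the 9 mm. It turns and sinks with the key. The key stays in the lock.
- lock_sink (a joint): How far key and barrel are pressed in, m: 0 = up, 0.010 = bottom. A spring lifts them with about 2 N (3 N when sunk). Away from the slot the key meets a hidden plate within 1 mm and goes no deeper however hard it is pressed. Over the slot it goes down 10 mm; once turned on clockwise under the plate it stays 8 to 10 mm down by itself.
- lock_turn (a joint): Turn of the barrel, rad, clockwise from above positive. Key up: it turns only from -0.4 to 0.4 (stops) and starts within that. The hidden slot lies somewhere from -0.3 to 0.3, different each time, and takes the key about 0.07 rad either side. Key sunk: it turns on clockwise to the stop at 1.1 = locked. The key head's yaw (key_grip) is the box's yaw + 2.67 - this value. It stays where left.
- key_twist (a joint): Springy twist of the thin key itself, between head and barrel, rad (same sign as lock_turn): 2.5 N m per rad. 0 = unstrained; beyond 0.3 (0.75 N m) either way the key is ruined.
- tray: Fixed white tray 165 mm along its x, 235 mm along its y, rim 18 mm high, floor 3 mm; origin at the centre of its underside, yaw varies. The four slide tubes and a dropper bottle stand on it upright, about 70 mm apart, in any order.
- tube_red_mid (a point): Centre (half-way up) of the slide tube to post: upright white cylinder 32 mm in diameter with a red screw cap of 35 mm diameter on its upper 18 mm; 92 mm high in all, about 80 g.
- tube_blue_mid (a point): Centre of a tube of the same shape with a blue cap, a bystander in the tray.
- tube_yellow_mid (a point): Centre of a tube of the same shape with a yellow cap, a bystander in the tray.
- tube_white_mid (a point): Centre of a tube of the same shape with a white cap, a bystander in the tray.
- dropper_mid (a point): Centre of an amber dropper bottle, 32 mm in diameter and 86 mm high with its rubber bulb, a bystander in the tray.
- canister_mid (a point): Centre of a small clear canister with a black lid, 36 mm in diameter and 48 mm high, a bystander on the drop box's lid.
- bottle_center (a point): Centre of an amber drink bottle with an orange label, 58 mm in diameter and 190 mm high, a bystander standing between tray and drop box.
- slide_box_mid (a point): Centre of a blue slide box, 85 x 105 x 34 mm, a bystander behind.
- petri_mid (a point): Centre of a petri dish, 92 mm in diameter and 15 mm high, a bystander behind.
Not all that is in view belongs to the job. What is shaped like the part that bears tube_red_mid but green is not meant.

How it is judged:
By the outcome, as a careful person would: the job done as asked, in the order asked, and still so for the second after the job is handed in, with the robot touching nothing.
It also fails if it takes over 56 s, if anything falls off the work surface, if the arm or the gripper's body presses on something with over 40 N, if the wrist force passes 120 N, or if a joint passes its speed limit or range.

### The arm

A 7-joint arm with a two-finger parallel gripper is mounted at the origin on the work surface. World frame = base frame: x ahead of the robot, y to its left, z up, the work surface at z = 0. Lengths are in m, angles in rad, forces in N, time in s.
With the tool pointing down it reaches from about 0.35 to 0.9 m from the base axis. Payload 8.1 kg.
Tool frame: the origin (TCP) lies between the finger pads; the fingertips stand 22 mm ahead of it and the grasp point (between the pads) lies 3 mm ahead of it; z points along the fingers, x is the direction in which the jaws open and shut, and the axes are right-handed (so a half turn about z gives the same grasp; the last joint's range is limited). The gripper opens to 92 mm and grips with 3 to 60 N. Pads are 19 mm wide; open, the fingers measure 130 mm over their backs; the gripper's body (75 mm by 190 mm) begins 47 mm behind the grasp point.
Start: joints at [-1.35, 0.434, 0.025, 1.573, -0.012, 1.134, -0.075], TCP at [0.199, 0.593, 0.249] pointing down, gripper open.
Joint ranges: [-2.62, 2.62], [-0.44, 2.09], [-1.27, 1.32], [0.08, 2.57], [-1.32, 4.46], [0.12, 2], [-2.74, 2.74]. Speed limits (rad/s): [2.22, 2.22, 3.01, 3.01, 3.14, 3.14, 3.14].

### API

Orientations are given as a unit quaternion [w, x, y, z].
In Python, from plant import ctrl, planner, vision, nets, readout gives the robot as it stands. The module is installed in compiled form; this text tells all that it offers. Calls block until the motion is done:
- ctrl.movep(position, orientation): joint-space move of the TCP to a pose.
- ctrl.servo_line(position, attitude=None, max_speed=0.15): straight line of the TCP; attitude=None keeps the orientation; max_speed is the mean speed in m/s.
- ctrl.move_joints(angles): joint-space move.
- ctrl.set_gripper(opening): finger opening in m; the grip force is fixed at half the most; returns when the fingers have stopped.
- ctrl.hold(seconds).
- planner.ik(position, orientation): joint angles nearest the present ones, or None.
- vision.snapshot(name): name is "scene" or "side" or "wrist"; returns a dict with "pixels" (480x640x3 uint8, blue, green, red), "fovy" (degrees; the focal length in pixels is half the picture's height over the tangent of half this angle, whatever the lens; pixels are square), "cx", "cy" (the principal point, pixels), "rvec" (rotation vector, rad) and "tvec" (3), from world to camera coordinates, as OpenCV has them. Camera axes: x right, y down, z forward; pixel columns grow to the right and rows downward; lengths in m; the calibration is good to about 2 mm. A picture is of the moment at which its call begins. There is no depth.
A pose or a line that the arm cannot do raises ctrl.PlanningError and nothing moves.
- ctrl.sign_off(): hands the job in, once; it reports no verdict.
Trained networks look in a picture, given as the dict that the camera call returned (one of the last four; its "shot" number tells which), for a name from the list of things; names that differ only in an ending like _2 or _b are one class to them, and where a whole thing is asked for, a point or a joint stands for the part that bears it (a point fixed in the world has none). Each returns a list of dicts, best first, with "conf" (0 to 1); they miss things now and then, are a little off and sometimes report something else, mostly with a low value. They report only what shows in the picture. A call takes as long as a camera call. They do not tell look-alikes from the thing itself.
- nets.recognise(picture, query): "uv" ([column, row] in pixels, amid what is visible of it).
Readings, each from a call of its own:
- readout.get_clock(): time.
- readout.get_joints(): joint angles.
- readout.get_dq(): joint speeds.
- readout.get_joint_efforts(): joint torques, N m.
- readout.get_ee_pos(): TCP position.
- readout.get_ee_rot(): TCP orientation.
- readout.get_wrist_force(): force on the tool from outside, world axes, zero at the start.
- readout.get_ft_torque(): the same for the moment, N m.
- readout.get_finger_gap(): finger opening in m.
Only numpy, scipy, OpenCV 4.12 (cv2) and the standard library are available. Lean on these libraries where they do the work, as an engineer would, in place of code of your own. Each camera call takes 0.05 s, during which the arm holds its last target.

## Working session

There is one attempt and no reset: what is moved stays moved. The work goes in short steps, each a Python script; the robot and the scene stay as the last script left them, time stands still between calls to the robot, and variables do not carry over. Pictures are saved under pics/ and viewed, and the job is handed in when it is done.

```bash
ls; mkdir -p pics; cat > h.py <<'E'
import numpy as np, cv2
from plant import ctrl, planner, vision, nets, readout
def K(p):
    f=240/np.tan(np.radians(p['fovy'])/2); return np.array([[f,0,p['cx']],[0,f,p['cy']],[0,0,1.]])
def RT(p):
    R=cv2.Rodrigues(np.array(p['rvec'],float))[0]; return R,np.array(p['tvec'],float).reshape(3)
def ray(p,uv):
    R,t=RT(p); d=R.T@np.linalg.inv(K(p))@np.array([uv[0],uv[1],1.]); return -R.T@t,d/np.linalg.norm(d)
def at_z(p,uv,z):
    o,d=ray(p,uv); return o+d*(z-o[2])/d[2]
def proj(p,X):
    R,t=RT(p); x=K(p)@(R@np.array(X,float).reshape(-1,3).T+t[:,None]); return (x[:2]/x[2]).T
def tri(pu):
    A=np.zeros((3,3));b=np.zeros(3)
    for p,uv in pu:
        o,d=ray(p,uv);M=np.eye(3)-np.outer(d,d);A+=M;b+=M@o
    X=np.linalg.solve(A,b);return X,[float(np.linalg.norm(proj(p,X)[0]-uv)) for p,uv in pu]
E
python3 - <<'E'
from h import *
P={}
for n in ("scene","side","wrist"):
    p=vision.snapshot(n);P[n]=p;cv2.imwrite(f'pics/{n}0.png',p['pixels'])
    print(n,p['fovy'],p['cx'],p['cy'],ray(p,(320,240)))
    if n=='wrist':continue
    for q in ["dropbox","opening","flap","lock_face","key_grip","tube_red_mid","canister_mid","bottle_center","tray","tube_blue_mid","tube_yellow_mid","tube_white_mid","dropper_mid"]:
        print(q,[(np.round(r['uv']).tolist(),round(r['conf'],2)) for r in nets.recognise(p,q)][:4])
import pickle;pickle.dump(P,open('p0.pkl','wb'))
print(readout.get_clock(),readout.get_ee_rot(),readout.get_wrist_force())
E
```

```text
pics
scene 49.40798048205121 317.3376457849377 231.17790784462738 (array([1.08492866, 0.2078005 , 0.88293448]), array([-0.55407237, -0.19079858, -0.8103084 ]))
dropbox [([194.0, 194.0], 0.95)]
opening [([192.0, 193.0], 0.68), ([237.0, 158.0], 0.44), ([437.0, 320.0], 0.16)]
flap [([167.0, 161.0], 0.92)]
lock_face [([190.0, 197.0], 0.69)]
key_grip [([202.0, 149.0], 0.49)]
tube_red_mid [([451.0, 224.0], 0.95), ([404.0, 218.0], 0.92), ([405.0, 262.0], 0.74), ([344.0, 236.0], 0.73)]
canister_mid [([238.0, 155.0], 0.97)]
bottle_center []
tray [([423.0, 316.0], 0.84)]
tube_blue_mid [([436.0, 322.0], 0.94), ([199.0, 148.0], 0.31)]
tube_yellow_mid [([443.0, 280.0], 0.92), ([190.0, 195.0], 0.16)]
tube_white_mid [([472.0, 307.0], 0.87)]
dropper_mid [([199.0, 154.0], 0.72), ([398.0, 303.0], 0.7)]
side 51.06696179839872 317.6256011589885 241.03327537020755 (array([ 0.44390796, -0.65474756,  0.71066464]), array([ 0.14260106,  0.77011387, -0.62176327]))
dropbox [([336.0, 385.0], 0.71)]
opening [([340.0, 385.0], 0.67)]
flap [([341.0, 376.0], 0.88)]
lock_face [([339.0, 389.0], 0.72), ([298.0, 286.0],
[... 171 characters left out ...]
0, 286.0], 0.78), ([314.0, 240.0], 0.47)]
bottle_center [([347.0, 261.0], 0.7), ([341.0, 376.0], 0.65), ([302.0, 246.0], 0.22)]
tray [([302.0, 246.0], 0.68), ([347.0, 261.0], 0.28)]
tube_blue_mid [([319.0, 211.0], 0.97), ([299.0, 245.0], 0.46)]
tube_yellow_mid [([286.0, 212.0], 0.81), ([401.0, 280.0], 0.41)]
tube_white_mid [([293.0, 196.0], 0.89), ([324.0, 312.0], 0.39), ([287.0, 212.0], 0.24)]
dropper_mid [([313.0, 237.0], 0.61)]
wrist 58.624860466635155 324.46010975926185 243.07944571278423 (array([0.13048753, 0.61522808, 0.3854723 ]), array([ 0.24096167, -0.0917423 , -0.96618881]))
1.45 [-2.35353770e-05  8.11869921e-01  5.83838360e-01  3.45959376e-05] [-0.63419841  0.44511117 -0.11395704]
```

View pics/scene0.png

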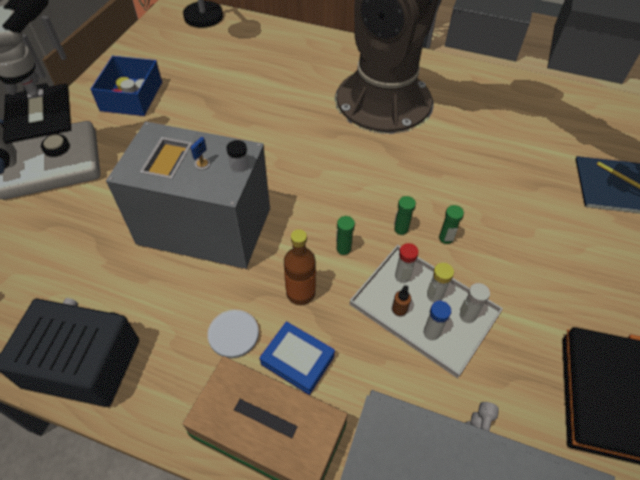

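View pics/side0.png

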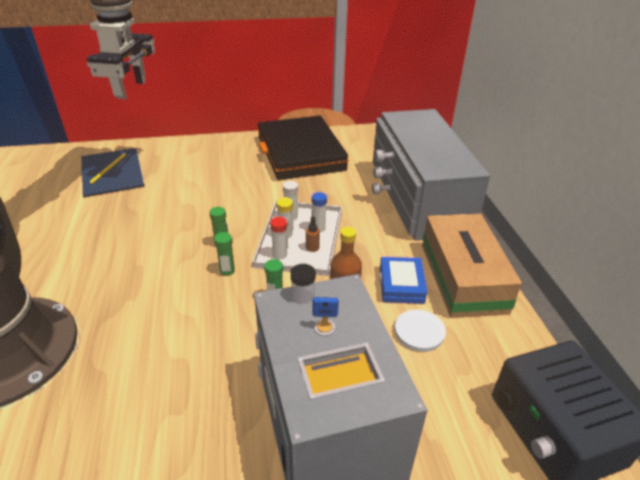

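View pics/wrist0.png

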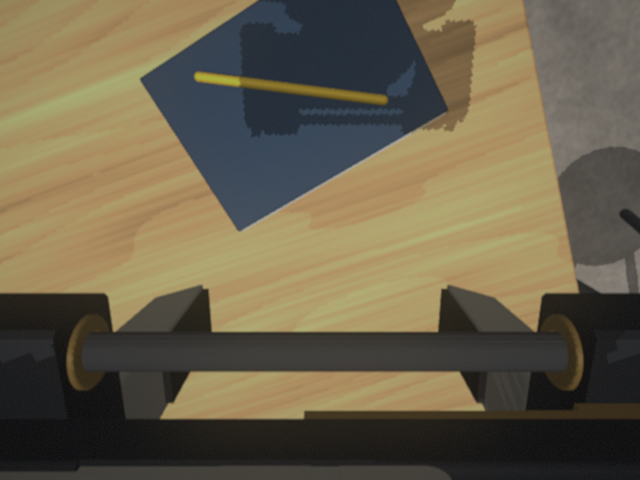

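Scene picture: red-capped tube at (408,262). The look-alikes are green tubes at (345,235), (404,215) and (451,224). The tray bystanders are yellow (443,280), white (476,302), blue (438,320) and the dropper (401,302). In the side view, red is at (279,238). The box lid has the flap at (167,160), the key at (200,150) and the canister at (237,155). Next I zoom in on the tube and the lid.

```bash
python3 - <<'E'
import cv2,numpy as np
s=cv2.imread('pics/scene0.png');d=cv2.imread('pics/side0.png')
a=cv2.resize(s[115:275,100:280],None,fx=4.4,fy=3.75*0+4.4*.85,interpolation=cv2.INTER_CUBIC)
cv2.imwrite('pics/c1.png',cv2.resize(s[120:270,100:280],None,fx=4,fy=4,interpolation=cv2.INTER_CUBIC))
cv2.imwrite('pics/c2.png',cv2.resize(d[255:455,245:435],None,fx=3,fy=3,interpolation=cv2.INTER_CUBIC))
A=cv2.resize(s[230:350,350:470],(400,400),interpolation=cv2.INTER_CUBIC);B=cv2.resize(d[180:300,220:340],(400,400),interpolation=cv2.INTER_CUBIC)
cv2.imwrite('pics/c3.png',np.hstack([A,B]))
E
```

```text
(no output)
```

View pics/c1.png

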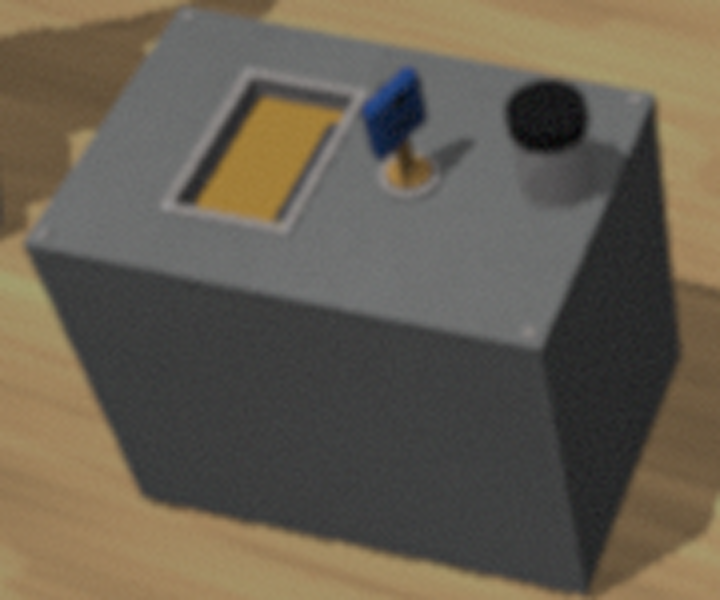

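View pics/c2.png

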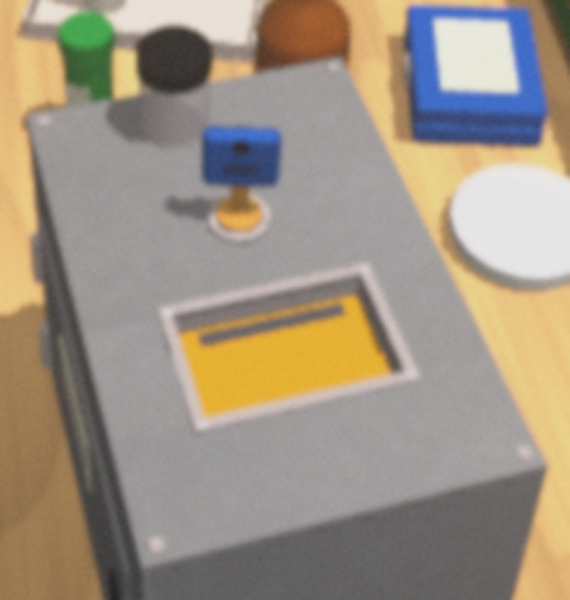

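View pics/c3.png

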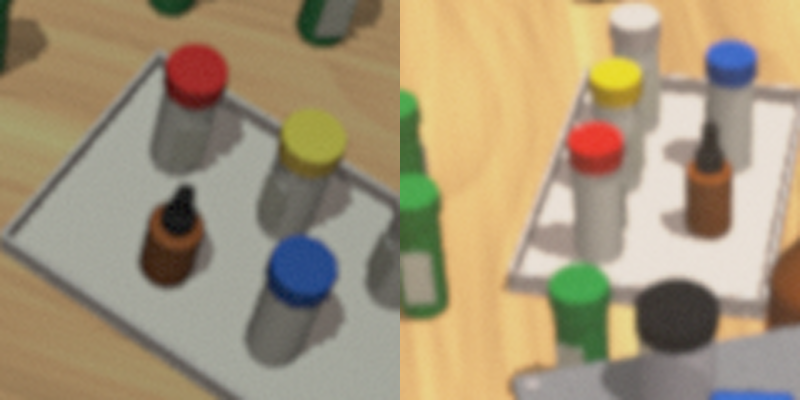

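Scene crop: lid corners at c1 pixels (183,10), (655,98), (543,350) and (30,243), with the red-capped tube confirmed in the tray's corner. I'll fit the box pose and triangulate the tube caps.

```bash
cat > fit.py <<'E'
from h import *
import pickle
from scipy.optimize import least_squares
P=pickle.load(open('p0.pkl','rb'));s,d=P['scene'],P['side']
c1=lambda x,y:np.array([100+(x+.5)/4-.5,120+(y+.5)/4-.5]); c2=lambda x,y:np.array([245+(x+.5)/3-.5,255+(y+.5)/3-.5])
O=[(s,c1(543,350),(.08,.12,.2)),(s,c1(655,98),(-.08,.12,.2)),(s,c1(183,10),(-.08,-.12,.2)),(s,c1(30,243),(.08,-.12,.2)),
(s,c1(147,497),(.08,-.12,0)),(s,c1(588,593),(.08,.12,0)),(s,c1(680,352),(-.08,.12,0)),
(d,c2(343,62),(.08,.12,.2)),(d,c2(30,118),(-.08,.12,.2)),(d,c2(545,468),(.08,-.12,.2)),(d,c2(143,570),(-.08,-.12,.2))]
def W(q,l):
    c,n=np.cos(q[2]),np.sin(q[2]);return np.array([q[0]+c*l[0]-n*l[1],q[1]+n*l[0]+c*l[1],l[2]+(q[3] if len(q)>3 else 0)])
def res(q):return np.concatenate([proj(p,W(q,l))[0]-u for p,u,l in O])
q=least_squares(res,[.5,-.3,0],loss='soft_l1').x;print('box',q,np.round(res(q).reshape(-1,2),1).tolist())
for nm,l in (('c1',s),('c2',d)):
    pass
# frame: outer corners of opening, deproject to lid plane, into box frame
def L(X):
    c,n=np.cos(q[2]),np.sin(q[2]);e=X-[q[0],q[1],0];return np.round([c*e[0]+n*e[1],-n*e[0]+c*e[1]],4)
for u in [(248,70),(370,92),(290,232),(163,207)]:print('frame scene',L(at_z(s,c1(*u),.2)))
for u in [(162,311),(368,264),(417,374),(200,430)]:print('frame side',L(at_z(d,c2(*u),.2)))
print('ring',L(at_z(s,c1(408,175),.203)),L(at_z(d,c2(239,217),.203)))
X,e=tri([(s,c1(395,112)),(d,c2(241,157))]);print('key',X,L(X),e)
def cen(p,lo,hi,box):
    x0,y0,x1,y1=box;h=cv2.cvtColor(p['pixels'],cv2.COLOR_BGR2HSV)[y0:y1,x0:x1].astype(int)
    h[...,0]=(h[...,0]+20)%180
    m=(h[...,0]>=lo+20)&(h[...,0]<=hi+20)&(h[...,1]>120)&(h[...,2]>60);m=cv2.morphologyEx(m.astype(np.uint8),cv2.MORPH_OPEN,np.ones((2,2)))
    v,u=np.nonzero(m);return np.array([(u.min()+u.max())/2+x0,(v.min()+v.max())/2+y0]),len(u)
for nm,lo,hi,bs,bd in [('red',-6,8,(390,235,425,270),(265,212,292,235)),('yel',20,34,(425,255,460,290),(270,195,297,216)),('blue',105,125,(425,295,455,330),(308,190,330,206))]:
    a,na=cen(s,lo,hi,bs);b,nb=cen(d,lo,hi,bd);print(nm,a,na,b,nb,tri([(s,a),(d,b)]))
E
python3 fit.py
```

```text
box [ 0.53672818 -0.24001082  0.10433443] [[-1.0, -0.2], [-0.2, -1.2], [-0.6, -1.1], [-2.2, 0.0], [-0.7, 2.2], [-0.4, 2.8], [0.5, 2.8], [-0.9, -1.3], [-1.7, -0.8], [0.4, -0.4], [-1.2, -0.1]]
frame scene [-0.0466 -0.0698]
frame scene [-0.0473 -0.0087]
frame scene [ 0.0442 -0.0088]
frame scene [ 0.0445 -0.0695]
frame side [-0.0444 -0.0099]
frame side [ 0.048  -0.0085]
frame side [ 0.0476 -0.0674]
frame side [-0.0439 -0.0697]
ring [0.0011 0.0301] [0.0006 0.0293]
key [ 0.53397798 -0.21003318  0.24078949] [0.0004 0.0301] [0.3391263941912592, 0.45866666223083274]
red [409.5 253.5] 294 [279.  224.5] 220 (array([0.51124322, 0.18556634, 0.08485046]), [0.5435642789978032, 0.483713355463029])
yel [444.5 273.5] 328 [285.5 205. ] 205 (array([0.53257127, 0.25525942, 0.08498323]), [0.9234767252422544, 0.7583363162500231])
blue [441.5 312. ] 319 [320.  199.5] 115 (array([0.61114542, 0.26643714, 0.08431483]), [1.0997779588120533, 0.8440931451577298])
```

```bash
cat >> h.py <<'E'
def quat(yaw): # tool down, tool x at given world yaw
    return np.array([0,np.cos(yaw/2),np.sin(yaw/2),0])
E
python3 - <<'E'
from h import *
import pickle
P=pickle.load(open('p0.pkl','rb'));s,d=P['scene'],P['side']
for nm,u in [('g1',(345,235)),('g2',(404,215)),('g3',(452,224))]:print(nm,at_z(s,u,.046))
print('drop',at_z(s,(401,302),.045),'bottle',at_z(s,(300,240),.18),'canister',at_z(s,(100+545/4,120+105/4),.246))
t0=readout.get_clock()
R=np.array([.5112,.1856]);by=.1043
def W(l):c,n=np.cos(by),np.sin(by);return np.array([.5367+c*l[0]-n*l[1],-.24+n*l[0]+c*l[1]])
print('open',W((0,-.04)),'lock',W((0,.03)))
D=np.degrees
for y in (28,28-180,118,118-180):
    print('tube',y,np.round(planner.ik([*R,.09],quat(np.radians(y))) if planner.ik([*R,.09],quat(np.radians(y))) is not None else np.nan,2))
for y in (0,180,90,-90):
    for z in (.36,.224):
        j=planner.ik([*W((0,-.04)),z],quat(by+np.radians(y)));print('open',y,z,None if j is None else np.round(j,2))
for o in (0,np.pi):
  for t in (-.4,.4,1.1):
    j=planner.ik([*W((0,.03)),.24],quat(by+2.67+np.pi/2-t+o));print('key',o,t,None if j is None else np.round(j,2))
print(t0,readout.get_clock())
E
```

```text
g1 [0.48363028 0.05324454 0.046     ]
g2 [0.39260953 0.15084473 0.046     ]
g3 [0.38113963 0.24816599 0.046     ]
drop [0.59140183 0.19660548 0.045     ] bottle [0.61591124 0.01114576 0.18      ] canister [ 0.51171832 -0.14675703  0.246     ]
open [ 0.54086444 -0.27978263] lock [ 0.53357667 -0.21016303]
tube 28 [-0.71  0.51  0.36  1.97 -0.27  0.71  0.3 ]
tube -152 [-1.17  0.78  1.15  2.   -0.89  0.98 -2.22]
tube 118 [-0.45  0.49  0.01  1.94 -0.    0.71  1.62]
tube -62 [-0.85  0.54  0.56  1.98 -0.42  0.74 -1.11]
open 0 0.36 [-0.25  0.46  1.    1.49 -0.39  1.41  0.87]
open 0 0.224 [-0.22  0.57  0.96  1.7  -0.5   1.14  0.98]
open 180 0.36 [-0.32  0.52  1.16  1.49 -0.47  1.44 -2.18]
open 180 0.224 [-0.31  0.66  1.15  1.7  -0.64  1.21 -2.03]
open 90 0.36 [-0.35  0.58  1.28  1.5  -0.55  1.48  2.61]
open 90 0.224 [-0.28  0.62  1.08  1.7  -0.59  1.18  2.63]
open -90 0.36 [-0.32  0.53  1.18  1.49 -0.49  1.45 -0.6 ]
open -90 0.224 [-0.19  0.55  0.9   1.7  -0.47  1.13 -0.63]
key 0 -0.4 [-0.39  0.49  0.99  1.77 -0.45  1.13 -0.8 ]
key 0 0.4 [-0.47  0.57  1.16  1.77 -0.56  1.18 -1.48]
key 0 1.1 [-0.47  0.57  1.16  1.77 -0.56  1.18 -2.18]
key 3.141592653589793 -0.4 [-0.35  0.47  0.92  1.76 -0.41  1.12  2.31]
key 3.141592653589793 0.4 [-0.41  0.51  1.03  1.77 -0.48  1.14  1.58]
key 3.141592653589793 1.1 [-0.42  0.52  1.05  1.77 -0.49  1.15  0.89]
1.45 1.45
```

```bash
python3 - <<'E'
from h import *
T=lambda s:print(s,round(readout.get_clock(),2),np.round(readout.get_ee_pos(),4),np.round(readout.get_wrist_force(),1))
ctrl.movep([.5112,.1856,.20],quat(np.radians(28)));T('above')
ctrl.set_gripper(.054);T('grip')
p=vision.snapshot('wrist');cv2.imwrite('pics/w1.png',p['pixels'])
print([(np.round(r['uv']).tolist(),round(r['conf'],2)) for r in nets.recognise(p,'tube_red_mid')], proj(p,[.5112,.1856,.095]))
E
```

```text
above 3.32 [0.5108 0.1873 0.2   ] [0.3 0.  0.1]
grip 4.11 [0.5112 0.1856 0.2   ] [ 0.3 -0.9 -0.5]
[([141.0, 207.0], 0.81), ([323.0, 247.0], 0.79), ([181.0, 56.0], 0.79)] [[325.74462241 251.73118837]]
```

View pics/w1.png

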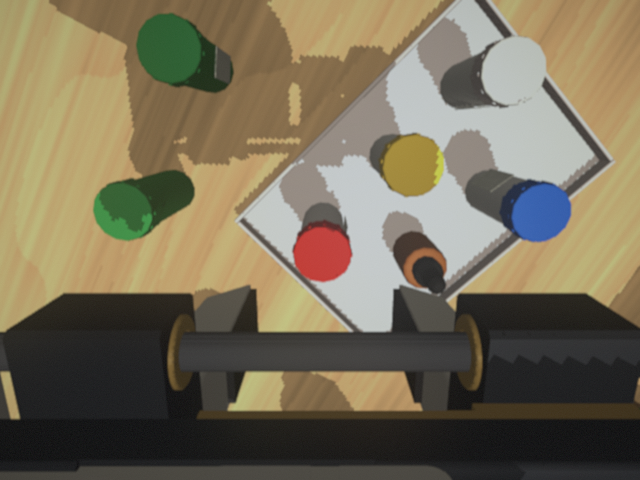

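The wrist view shows the red cap at (322,252), within 4 px of where I predicted. Yellow is at (412,165), the dropper at (425,270), and the jaws have free space on both sides. I'll grasp now.

```bash
python3 - <<'E'
from h import *
T=lambda s:print(s,round(readout.get_clock(),2),np.round(readout.get_ee_pos(),4),np.round(readout.get_wrist_force(),1),round(readout.get_finger_gap(),4))
x=[.5107,.1852]
ctrl.servo_line([*x,.092],max_speed=.12);T('down')
ctrl.set_gripper(.02);T('closed')
ctrl.servo_line([*x,.36],max_speed=.3);T('up')
by=.1043;O=[.54086,-.27978]
ctrl.movep([*O,.36],quat(by));T('over')
a=vision.snapshot('scene');b=vision.snapshot('side')
cv2.imwrite('pics/s2.png',np.hstack([a['pixels'][60:260,60:310],b['pixels'][200:440,200:450][:200]]))
cv2.imwrite('pics/d2.png',b['pixels']);cv2.imwrite('pics/s2f.png',a['pixels'])
import pickle;pickle.dump((a,b),open('p1.pkl','wb'))
E
```

```text
down 5.26 [0.5112 0.1853 0.0926] [0.2 0.  0.2] 0.0541
closed 5.72 [0.5109 0.1853 0.0923] [-0.5 -1.   4.3] 0.0345
up 6.76 [0.5099 0.185  0.3584] [ 0.6 -0.2 -1.4] 0.0342
over 8.46 [ 0.5417 -0.2781  0.3597] [ 0.4  1.4 -1.9] 0.0341
```

View pics/d2.png

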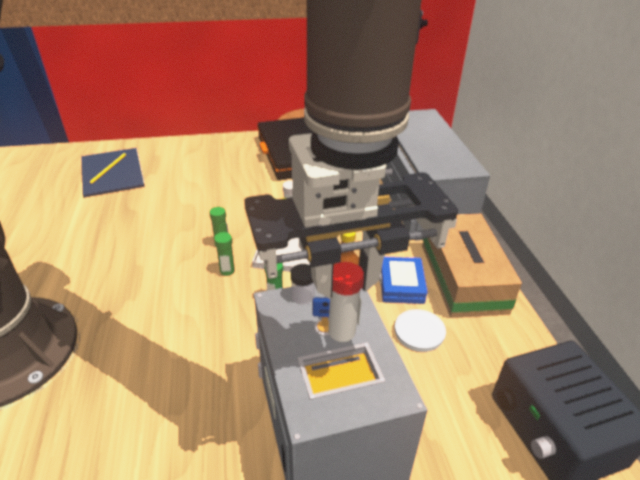

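View pics/s2f.png

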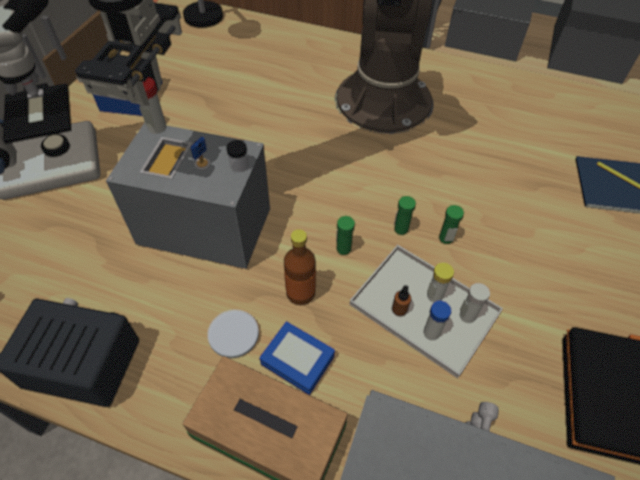

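The side view shows the tube hanging upright over the opening, with its bottom at about (344,338). The scene view shows all bystanders in place. I'll check the alignment numerically, then post it.

```bash
python3 - <<'E'
from h import *
import pickle
a,b=pickle.load(open('p1.pkl','rb'))
X=[.5409,-.2798,.36]
for p,n,u in ((b,'side',0),(a,'scene',0)):
    print(n,proj(p,[[.5409,-.2798,.272],[.5409,-.2798,.363]]).round(1).tolist())
T=lambda s:print(s,round(readout.get_clock(),2),np.round(readout.get_ee_pos(),4),np.round(readout.get_wrist_force(),1),round(readout.get_finger_gap(),4))
T('now')
ctrl.servo_line([.54086,-.27978,.300],max_speed=.15);T('lid')
b=vision.snapshot('side');a=vision.snapshot('scene')
A=cv2.resize(a['pixels'][80:200,100:220],(400,400));B=cv2.resize(b['pixels'][290:410,280:400],(400,400))
cv2.imwrite('pics/c4.png',np.hstack([A,B]))
E
```

```text
side [[341.9, 330.7], [345.7, 271.6]]
scene [[156.7, 127.1], [142.9, 83.3]]
now 8.56 [ 0.5416 -0.2782  0.3598] [ 0.5  0.3 -2. ] 0.0339
lid 9.11 [ 0.5411 -0.2797  0.3005] [-0.4 -0.5 -1.1] 0.0342
```

View pics/c4.png

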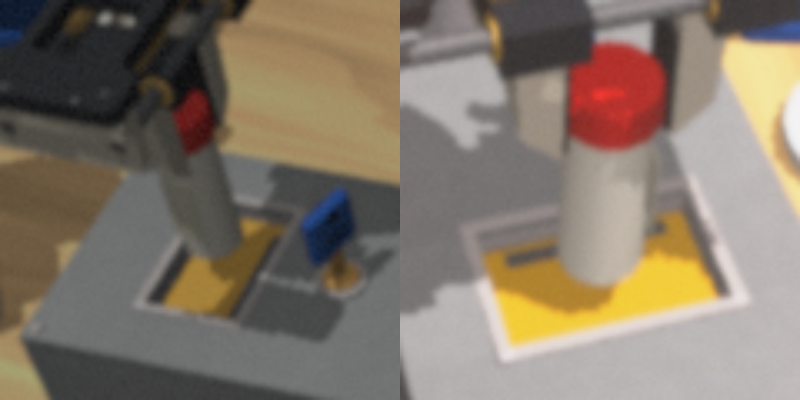

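The tube's bottom is centred over the opening in both crops. I'll push it in.

```bash
python3 - <<'E'
from h import *
T=lambda s:print(s,round(readout.get_clock(),2),np.round(readout.get_ee_pos(),4),np.round(readout.get_wrist_force(),1),round(readout.get_finger_gap(),4))
for z in (.278,.255,.226):
    ctrl.servo_line([.54086,-.27978,z],max_speed=.1);T(z)
    f=np.array(readout.get_wrist_force())
    if np.abs(f).max()>15:print('STOP');break
else:
    ctrl.set_gripper(.044);T('open')
    ctrl.servo_line([.54086,-.27978,.33],max_speed=.25);T('up')
b=vision.snapshot('side');a=vision.snapshot('scene')
A=cv2.resize(a['pixels'][80:200,100:220],(400,400));B=cv2.resize(b['pixels'][290:410,280:400],(400,400))
cv2.imwrite('pics/c5.png',np.hstack([A,B]))
E
```

```text
0.278 9.57 [ 0.5407 -0.2796  0.278 ] [-0.5  0.1  0. ] 0.0343
0.255 9.96 [ 0.5407 -0.2795  0.2549] [-0.1  0.6 -0.5] 0.0346
0.226 10.4 [ 0.5408 -0.2798  0.2261] [-0.  -0.1 -0.5] 0.0342
open 10.83 [ 0.541  -0.2799  0.2263] [-0.6 -0.   0.1] 0.0438
up 11.4 [ 0.5409 -0.2798  0.3304] [-0.3  0.1 -0. ] 0.0442
```

View pics/c5.png

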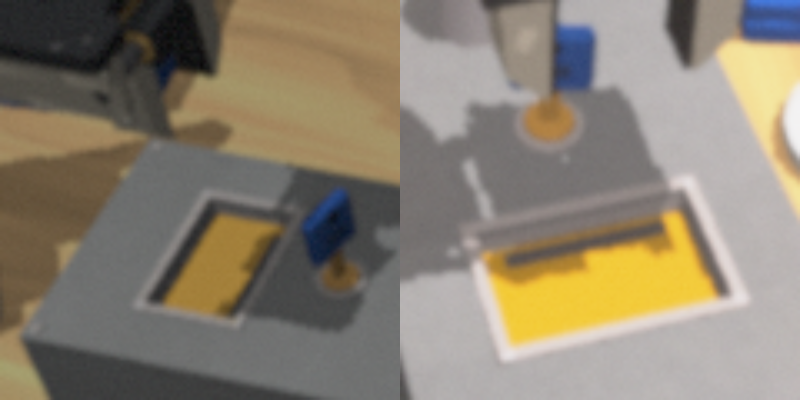

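The tube dropped in and the flap is level and shut; the yellow fills the opening in both crops. Next I look at the key from above.

```bash
python3 - <<'E'
from h import *
import pickle
T=lambda s:print(s,round(readout.get_clock(),2),np.round(readout.get_ee_pos(),4),np.round(readout.get_wrist_force(),1),round(readout.get_finger_gap(),4))
by=.1043
ctrl.movep([.53358,-.21016,.34],quat(by+2.67+np.pi/2+np.pi));T('key')
print(np.round(readout.get_joints(),2))
ctrl.set_gripper(.03)
p=vision.snapshot('wrist');T('');pickle.dump(p,open('p2.pkl','wb'));cv2.imwrite('pics/w3.png',p['pixels'])
print(proj(p,[.53358,-.21016,.256]),[(r['uv'],r['conf']) for r in nets.recognise(p,'key_grip')])
E
```

```text
key 12.32 [ 0.5333 -0.2105  0.3395] [-0.3 -0.7 -0.8] 0.044
[-0.2   0.32  0.66  1.6  -0.2   1.29  1.69]
 12.86 [ 0.5336 -0.2102  0.34  ] [-0.2 -0.1 -0.2] 0.03
[[325.0568136 263.498683 ]] [([327.0, 257.2], 0.84)]
```

View pics/w3.png

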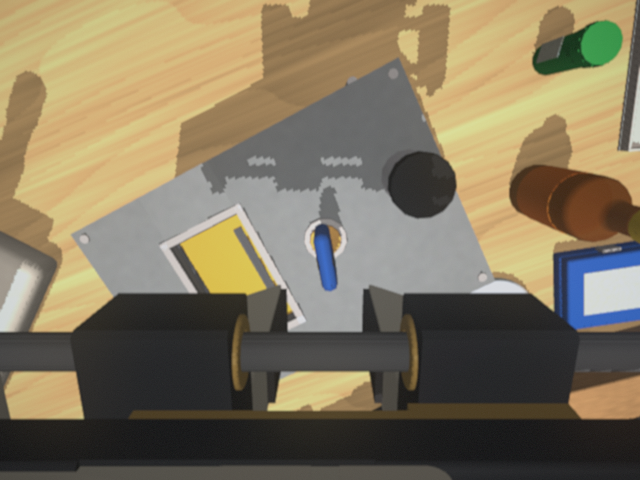

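The wrist view shows the blue key head running from (318,228) to (330,288), nearly between the open jaws at (285,300) and (365,300). I'll fit its yaw by silhouette in three views.

```bash
cat > kf.py <<'E'
from h import *
import pickle
from scipy.optimize import minimize
def fit(views,z=.24,x0=None,free=True):
    D=[]
    for p,(x0_,y0,x1,y1) in views:
        h=cv2.cvtColor(p['pixels'],cv2.COLOR_BGR2HSV)
        m=((h[...,0]>98)&(h[...,0]<130)&(h[...,1]>110)).astype(np.uint8);k=np.zeros_like(m);k[y0:y1,x0_:x1]=m[y0:y1,x0_:x1]
        n,l,st,_=cv2.connectedComponentsWithStats(k);k=(l==1+np.argmax(st[1:,4])).astype(np.uint8)
        k=cv2.morphologyEx(k,cv2.MORPH_CLOSE,np.ones((5,5)));D.append((p,k))
    C=np.array([[a,b,c] for a in(-.017,.017) for b in(-.0045,.0045) for c in(-.016,.016)])
    def cost(q):
        c,n=np.cos(q[2]),np.sin(q[2]);X=C@np.array([[c,n,0],[-n,c,0],[0,0,1]])+[q[0],q[1],z]
        t=0
        for p,k in D:
            S=np.zeros((480,640),np.uint8);hu=cv2.convexHull(proj(p,X).astype(np.float32)+q[3:5].astype(np.float32)*0)
            cv2.fillConvexPoly(S,np.round(hu*16).astype(np.int32),255,cv2.LINE_AA,4)
            t+=np.abs(S/255.-k).sum()/k.sum()
        return t/len(D)
    best=None
    for turn in np.arange(-.45,.46,.15):
        q=np.array([*x0,.1043+2.67-turn,0,0])
        r=minimize(lambda v:cost(np.array([v[0],v[1],v[2],0,0])),q[:3],method='Nelder-Mead',options=dict(initial_simplex=[q[:3],q[:3]+[.003,0,0],q[:3]+[0,.003,0],q[:3]+[0,0,.15]],xatol=1e-4,fatol=1e-4))
        if best is None or r.fun<best.fun:best=r
    return best.x,best.fun,[int(k.sum()) for _,k in D]
if __name__=='__main__':
    P=pickle.load(open('p0.pkl','rb'));w=pickle.load(open('p2.pkl','rb'))
    V=[(P['scene'],(185,130,215,165)),(P['side'],(308,290,345,322)),(w,(305,215,345,300))]
    for nm,vs in (('all',V),('wrist',V[2:]),('side',V[1:2]),('sc',V[:1]),('s+s',V[:2])):
        q,f,n=fit(vs,x0=(.5336,-.2102));print(nm,q,round(f,3),n,'turn',.1043+2.67-q[2])
E
python3 kf.py
```

```text
all [ 0.533537   -0.2097707   2.86554487] 0.732 [192, 417, 819] turn -0.09124486746554039
wrist [ 0.53491205 -0.21029288  2.84520775] 0.619 [819] turn -0.07090775318562637
side [ 0.53525215 -0.20810563  3.70116655] 0.561 [417] turn -0.9268665490493935
sc [ 0.53205186 -0.21159706  3.38397788] 0.559 [192] turn -0.6096778834987582
s+s [ 0.53343374 -0.21040893  3.40400241] 0.586 [192, 417] turn -0.6297024080783733
```

```bash
python3 - <<'E'
from h import *
import pickle
P=pickle.load(open('p0.pkl','rb'));w=pickle.load(open('p2.pkl','rb'))
out=[]
for p,(a,b,c,d) in [(P['scene'],(180,125,220,165)),(P['side'],(305,285,345,325)),(w,(290,210,360,280+0))]:
    im=p['pixels'].copy();k=400//(c-a)
    z=cv2.resize(im[b:d,a:c],None,fx=k,fy=k,interpolation=cv2.INTER_NEAREST)
    for yaw,col in ((2.774+.09,(0,255,0)),):
        q=(.5336,-.2102)
        C=np.array([[i,j,l] for i in(-.017,.017) for j in(-.0045,.0045) for l in(-.016,.016)])
        cc,n=np.cos(yaw),np.sin(yaw);X=C@np.array([[cc,n,0],[-n,cc,0],[0,0,1]])+[*q,.24]
        hu=cv2.convexHull(proj(p,X).astype(np.float32));print(cv2.contourArea(hu),hu.reshape(-1,2).round(1).tolist())
        cv2.polylines(z,[np.round(((hu-[a,b])+.5)*k).astype(np.int32)],True,col,1)
    h=cv2.cvtColor(im,cv2.COLOR_BGR2HSV);m=((h[...,0]>98)&(h[...,0]<130)&(h[...,1]>110))
    print(m[b:d,a:c].sum())
    out.append(cv2.resize(z,(266,266)))
cv2.imwrite('pics/ov.png',np.hstack(out))
E
```

```text
331.9194280981319 [[208.3000030517578, 150.1999969482422], [194.89999389648438, 161.1999969482422], [191.1999969482422, 159.0], [187.6999969482422, 145.6999969482422], [201.60000610351562, 134.6999969482422], [205.39999389648438, 136.8000030517578]]
191
599.8251618538052 [[338.20001220703125, 297.20001220703125], [337.29998779296875, 314.5], [336.70001220703125, 319.6000061035156], [310.79998779296875, 317.20001220703125], [310.8999938964844, 299.8999938964844], [311.70001220703125, 294.8999938964844]]
370
1215.946496355813 [[335.8999938964844, 292.0], [319.6000061035156, 293.3999938964844], [313.70001220703125, 234.0], [315.0, 221.10000610351562], [329.8999938964844, 219.8000030517578], [334.5, 272.79998779296875]]
696
```

View pics/ov.png

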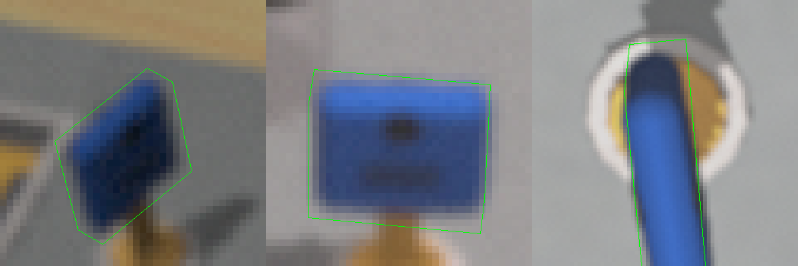

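```bash
python3 - <<'E'
from h import *
import pickle
w=pickle.load(open('p2.pkl','rb'));p=w
print('cam',ray(p,(320,240))[0])
yaw=2.774+.09;u=np.array([np.cos(yaw),np.sin(yaw),0])
for s in(-.017,.017):
  for z in (.256,.224):print(s,z,proj(p,np.array([.5336,-.2102,z])+s*u))
h=cv2.cvtColor(p['pixels'],cv2.COLOR_BGR2HSV)
g=p['pixels'].astype(int);B=(g[...,0]-g[...,2])
mid=[]
for r in range(228,292,4):
    row=B[r,300:350];ix=np.nonzero(row>40)[0]
    wgt=np.clip(row-15,0,None).astype(float)
    c=300+(wgt*np.arange(50)).sum()/wgt.sum()
    print(r,300+ix.min() if len(ix) else None,300+ix.max() if len(ix) else None,round(c,2),row.max());mid.append((c,r))
for rr in ((244,284),(240,288)):
    m=[x for x in mid if rr[0]<=x[1]<=rr[1]]
    X=np.array([at_z(p,x,.256) for x in m]);c=X.mean(0);d=np.linalg.svd(X-c)[2][0]
    y=np.arctan2(d[1],d[0])%np.pi;print(rr,c,'yaw',y,'turn',.1043+2.67-y)
    n=np.array([-d[1],d[0]]);print('axis offset',n@(np.array([.53358,-.21016])-c[:2]))
img=cv2.resize(p['pixels'][205:305,275:375],(600,600),interpolation=cv2.INTER_CUBIC);cv2.imwrite('pics/kz.png',img)
E
```

```text
cam [ 0.46626933 -0.18456926  0.47667822]
-0.017 0.256 [[327.74310479 292.70024402]]
-0.017 0.224 [[327.3736376  273.42965192]]
0.017 0.256 [[322.15131094 233.26513506]]
0.017 0.224 [[322.43722083 220.42841854]]
228 None None 321.53 36
232 None None 321.77 38
236 315 327 321.26 90
240 315 329 321.43 119
244 315 329 321.87 129
248 316 330 322.57 130
252 316 331 323.24 131
256 317 331 323.95 130
260 318 331 324.41 130
264 319 332 325.28 131
268 319 334 326.26 132
272 320 334 326.96 132
276 321 335 327.65 131
280 321 336 328.35 133
284 322 336 328.87 131
288 324 335 329.11 127
(244, 284) [ 0.53397261 -0.2101007   0.256     ] yaw 2.944646947029576 turn -0.17034694702957642
axis offset -0.00013498134986710173
(240, 288) [ 0.53399213 -0.21011607  0.256     ] yaw 2.93730784686542 turn -0.16300784686542036
axis offset -0.0001266210821509712
```

View pics/kz.png

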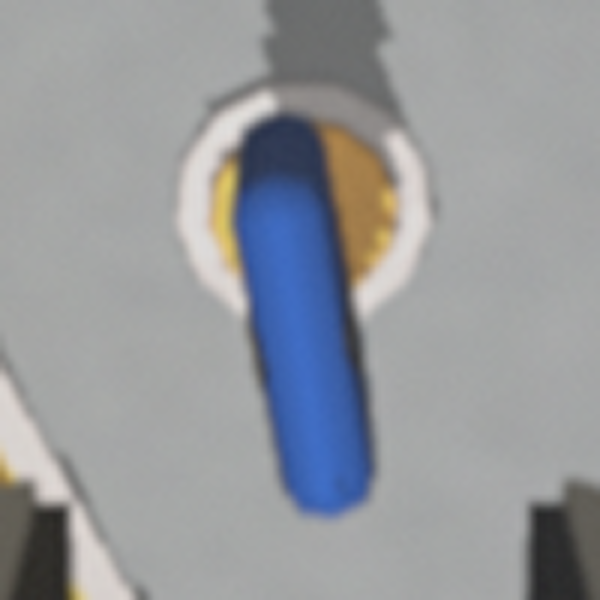

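The key-head midline runs straight from (321,236) to (329,288), which gives yaw 2.942 (turn about −0.17), and it passes through the lock axis to within 0.2 mm. I'll grip it.

```bash
cat >> h.py <<'E'
KC=np.array([.5338,-.2101]); BASE=.1043+2.67
def kq(turn): return quat(BASE-turn+3*np.pi/2)
def st(s):
    R=readout.get_ee_rot();yaw=2*np.arctan2(R[2],R[1]);turn=(BASE+3*np.pi/2-yaw+np.pi)%(2*np.pi)-np.pi
    f=np.array(readout.get_wrist_force());m=np.array(readout.get_ft_torque());e=readout.get_ee_pos()
    print(s,'t',round(readout.get_clock(),2),'p',np.round(e,4),'turn',round(turn,3),'F',np.round(f,1),'M',np.round(m,2),flush=True);return e,turn,f,m
E
python3 - <<'E'
from h import *
st('0')
ctrl.servo_line([*KC,.30],kq(-.17),max_speed=.15);st('pre')
ctrl.servo_line([*KC,.243],max_speed=.1);st('down')
ctrl.set_gripper(.0);st('grip');print(readout.get_finger_gap())
ctrl.hold(.1);st('g2')
ctrl.servo_line([*KC,.2425],max_speed=.05);st('d.5')
E
```

```text
0 t 12.91 p [ 0.5336 -0.2102  0.34  ] turn 0.0 F [-0.3  1.  -0. ] M [ 0.05 -0.01  0.01]
pre t 13.32 p [ 0.5337 -0.2101  0.3002] turn -0.167 F [1.1 0.2 0. ] M [ 0.02  0.   -0.01]
down t 14.04 p [ 0.5342 -0.2104  0.2437] turn -0.17 F [-0.1  0.6  0.2] M [ 0.07  0.04 -0.01]
grip t 14.52 p [ 0.534  -0.2102  0.2433] turn -0.17 F [-0.1 -0.5  1.3] M [ 0.09  0.   -0.05]
0.008527344184526615
g2 t 14.62 p [ 0.534  -0.2101  0.2432] turn -0.17 F [ 0.8 -0.2  1.7] M [ 0.01 -0.07 -0.08]
d.5 t 14.87 p [ 0.534  -0.2101  0.2427] turn -0.17 F [-0.   0.2  4.9] M [ 0.08 -0.01 -0.  ]
```

```bash
cat > sweep.py <<'E'
from h import *
import sys,json
zc,tc=json.load(open('zc.json')) if len(sys.argv)>1 else (.2425,-.17)
def go(): ctrl.servo_line([*KC,zc],kq(tc),max_speed=.05)
# press
for i in range(6):
    e,t,f,m=st('press')
    if f[2]>7:break
    zc-=.0004;go()
dirn=-1;sunk=False
for i in range(60):
    tc+=dirn*.035
    if tc<-.34:dirn=1
    go();e,t,f,m=st(f'{tc:.3f} {zc:.4f}')
    if abs(m[2])>.4:
        print('torque');dirn*=-1;tc+=dirn*.07;go();st('back')
    if f[2]<5.5: zc-=.0006; go();e,t,f,m=st(' lower')
    if f[2]<4.5: 
        zc-=.001; go();e,t,f,m=st(' lower2')
    if f[2]>11: zc+=.0005
    if zc<.2385: sunk=True;break
    if tc>.36 or readout.get_clock()>36:break
json.dump([zc,tc],open('zc.json','w'));print('sunk',sunk,zc,tc)
E
python3 sweep.py
```

```text
press t 14.87 p [ 0.534  -0.2101  0.2427] turn -0.17 F [-0.   0.2  4.9] M [ 0.08 -0.01 -0.  ]
press t 15.12 p [ 0.534  -0.2102  0.2426] turn -0.17 F [-0.6  1.8  7.8] M [ 0.31  0.21 -0.03]
-0.205 0.2421 t 15.37 p [ 0.534  -0.2102  0.2426] turn -0.205 F [-1.3  0.7  7.6] M [ 0.19  0.18 -0.07]
-0.240 0.2421 t 15.62 p [ 0.534  -0.2102  0.2426] turn -0.24 F [-1.5  0.   6.7] M [ 0.29  0.26 -0.09]
-0.275 0.2421 t 15.87 p [ 0.534  -0.2103  0.2426] turn -0.275 F [-0.8  0.6  7.4] M [ 0.25  0.29 -0.04]
-0.310 0.2421 t 16.12 p [ 0.534  -0.2103  0.2427] turn -0.31 F [0.1 1.2 7.8] M [ 0.19  0.27 -0.12]
-0.345 0.2421 t 16.37 p [ 0.534  -0.2103  0.2426] turn -0.345 F [-0.8  1.5  8. ] M [ 0.18  0.25 -0.09]
-0.310 0.2421 t 16.62 p [ 0.534  -0.2103  0.2426] turn -0.31 F [-0.7  1.3  6. ] M [0.21 0.31 0.03]
-0.275 0.2421 t 16.87 p [ 0.534  -0.2102  0.2426] turn -0.275 F [-0.7 -0.2  8.2] M [0.13 0.28 0.15]
-0.240 0.2421 t 17.12 p [ 0.5341 -0.2103  0.2426] turn -0.24 F [-0.2  1.4  7.4] M [0.17 0.25 0.12]
-0.205 0.2421 t 17.37 p [ 0.534  -0.2102  0.2426] turn -0.205 F [-0.3  0.5  7.4] M [0.19 0.25 0.12]
-0.1
[... 577 characters left out ...]
0.01]
 lower2 t 19.12 p [ 0.534  -0.21    0.2405] turn -0.03 F [2.1 1.  2.6] M [ 0.11 -0.55  0.03]
0.005 0.2405 t 19.37 p [ 0.534  -0.21    0.2405] turn 0.004 F [2.2 1.  2.9] M [ 0.29 -0.61  0.06]
 lower t 19.62 p [ 0.534  -0.21    0.2399] turn 0.004 F [2.7 1.6 2.7] M [ 0.28 -0.72 -0.01]
 lower2 t 19.87 p [ 0.5339 -0.21    0.2389] turn 0.005 F [2.6 1.6 2.1] M [ 0.36 -0.76  0.04]
0.040 0.2389 t 20.12 p [ 0.5339 -0.21    0.2389] turn 0.039 F [3.  2.4 2.5] M [ 0.42 -0.83  0.  ]
 lower t 20.37 p [ 0.5339 -0.21    0.2383] turn 0.039 F [4.2 1.3 2.9] M [ 0.35 -0.93  0.02]
 lower2 t 20.62 p [ 0.5339 -0.21    0.2373] turn 0.04 F [3.6 2.6 2.6] M [ 0.48 -1.03  0.02]
sunk True 0.2373 0.04000000000000001
```

The key is sinking: force stays at the spring level of 2.5 N while z follows down, and the twist moment is about 0. I'll relieve the small sideways force and carry on to the bottom.

```bash
python3 - <<'E'
from h import *
import json
zc,tc=json.load(open('zc.json'));c=KC.copy();tc=.02
for i in range(14):
    zc-=.0008
    e=readout.get_ee_pos();f=np.array(readout.get_wrist_force())
    if i%2==0: c=c+np.clip(f[:2]*.00004,-.0002,.0002)
    ctrl.servo_line([*c,zc],kq(tc),max_speed=.05);e,t,f,m=st(f'{zc:.4f} {c.round(4)}')
    if f[2]>9 or abs(m[2])>.4:break
json.dump([zc,tc,*c],open('zc.json','w'))
E
```

```text
0.2365 [ 0.5339 -0.21  ] t 20.87 p [ 0.534  -0.21    0.2365] turn 0.02 F [3.2 1.6 2.8] M [ 0.47 -0.89 -0.03]
0.2357 [ 0.5339 -0.21  ] t 21.12 p [ 0.5339 -0.21    0.2357] turn 0.02 F [4.1 2.2 2.3] M [ 0.45 -0.98 -0.  ]
0.2349 [ 0.5341 -0.2099] t 21.37 p [ 0.534  -0.21    0.2348] turn 0.02 F [3.3 1.4 1.7] M [ 0.36 -0.8  -0.07]
0.2341 [ 0.5341 -0.2099] t 21.62 p [ 0.534  -0.21    0.2341] turn 0.02 F [2.6 1.6 2.8] M [ 0.3  -0.69 -0.03]
0.2333 [ 0.5342 -0.2098] t 21.87 p [ 0.534  -0.21    0.2333] turn 0.02 F [2.2 1.  4.5] M [ 0.25 -0.42  0.01]
0.2325 [ 0.5342 -0.2098] t 22.12 p [ 0.5341 -0.21    0.2332] turn 0.02 F [-0.3  2.5 11.1] M [ 0.53  0.12 -0.02]
```

It bottomed out after 10 mm of travel. Now I turn it clockwise in guarded steps.

```bash
python3 - <<'E'
from h import *
import json
zc,tc,cx,cy=json.load(open('zc.json'));c=np.array([cx,cy]);zc=.2331
while tc<1.2:
    tc+=.06 if tc<.95 else .03
    ctrl.servo_line([*c,zc],kq(tc),max_speed=.05);e,t,f,m=st(f'{tc:.3f}')
    c=c+np.clip(f[:2]*.00003,-.00015,.00015)
    if f[2]>9:zc+=.0003
    if abs(m[2])>.33:print('torque stop');break
    if max(abs(f))>18:print('force');break
ctrl.hold(.1);st('end')
json.dump([zc,tc,*c],open('zc.json','w'))
E
```

```text
0.080 t 22.37 p [ 0.5341 -0.2099  0.2333] turn 0.079 F [0.4 0.7 6.8] M [ 0.25 -0.25 -0.02]
0.140 t 22.62 p [ 0.5341 -0.2099  0.2333] turn 0.139 F [0.4 1.9 7.2] M [ 0.33 -0.14 -0.02]
0.200 t 22.87 p [ 0.5341 -0.2099  0.2333] turn 0.199 F [0.8 0.5 6.4] M [ 0.34 -0.2   0.01]
0.260 t 23.12 p [ 0.5342 -0.2098  0.2333] turn 0.259 F [1.3 1.9 7. ] M [ 0.39 -0.26  0.04]
0.320 t 23.37 p [ 0.5342 -0.2098  0.2333] turn 0.319 F [0.4 1.6 7.4] M [ 0.32 -0.22  0.01]
0.380 t 23.62 p [ 0.5342 -0.2098  0.2333] turn 0.379 F [0.8 2.1 7.5] M [ 0.31 -0.22  0.01]
0.440 t 23.87 p [ 0.5342 -0.2097  0.2333] turn 0.439 F [0.8 0.6 7.1] M [ 0.31 -0.31  0.  ]
0.500 t 24.12 p [ 0.5343 -0.2096  0.2333] turn 0.499 F [1.6 1.7 7.2] M [ 0.27 -0.3  -0.02]
0.560 t 24.37 p [ 0.5344 -0.2096  0.2333] turn 0.559 F [1.7 0.3 6.5] M [ 0.32 -0.24 -0.  ]
0.620 t 24.62 p [ 0.5344 -0.2096  0.2333] turn 0.619 F [0.7 1.7 6.6] M [ 0.31 -0.23  0.02]
0.680 t 24.87 p [ 0.5344 -0.2096  0.2333] turn 0.679 F [1.1 1.8 7.2] M [ 0.3  -0.29  0.  ]
0.740 t 25.12 p [ 0.5345 -0.2095  0.2333] turn 0.739 F [1.3 1.2 8.2] M [ 0.26 -0.27  0.02]
0.800 t 
[... 475 characters left out ...]
2095  0.2333] turn 1.039 F [2.2 1.1 6.6] M [ 0.2  -0.34  0.01]
1.070 t 26.87 p [ 0.5348 -0.2095  0.2333] turn 1.069 F [1.1 1.1 7.4] M [ 0.19 -0.28 -0.01]
1.100 t 27.12 p [ 0.5348 -0.2094  0.2333] turn 1.099 F [2.  1.2 6.4] M [ 0.17 -0.31  0.01]
1.130 t 27.37 p [ 0.5348 -0.2094  0.2333] turn 1.129 F [0.  0.5 7.6] M [ 0.17 -0.31  0.05]
1.160 t 27.62 p [ 0.5349 -0.2094  0.2333] turn 1.159 F [1.6 1.3 6.7] M [ 0.11 -0.26  0.08]
1.190 t 27.87 p [ 0.5349 -0.2094  0.2333] turn 1.189 F [ 0.9 -0.3  6.1] M [ 0.09 -0.32  0.27]
1.220 t 28.12 p [ 0.5349 -0.2094  0.2333] turn 1.218 F [1.4 0.8 6.5] M [ 0.1  -0.29  0.27]
end t 28.22 p [ 0.5349 -0.2094  0.2333] turn 1.218 F [1.8 1.2 5.7] M [ 0.07 -0.3   0.23]
```

The moment rose at about 1.17–1.19, consistent with the stop. One small confirming step, then I relax the twist and release.

```bash
python3 - <<'E'
from h import *
import json
zc,tc,cx,cy=json.load(open('zc.json'));c=[cx,cy]
ctrl.servo_line([*c,zc],kq(1.25),max_speed=.05);e,t,f,m=st('1.25');ctrl.hold(.1);e,t,f,m2=st('h')
for tt in (1.2,1.16,1.13):
    ctrl.servo_line([*c,zc],kq(tt),max_speed=.05);e,t,f,m=st(tt)
    if m[2]<.06:break
ctrl.set_gripper(.03);st('open')
ctrl.servo_line([*c,.34],max_speed=.2);st('up')
import pickle
p=vision.snapshot('wrist');cv2.imwrite('pics/w4.png',p['pixels']);pickle.dump(p,open('p4.pkl','wb'))
E
```

```text
1.25 t 28.47 p [ 0.5349 -0.2094  0.2333] turn 1.248 F [0.6 1.  6.9] M [ 0.05 -0.2   0.28]
h t 28.57 p [ 0.5349 -0.2094  0.2333] turn 1.248 F [1.2 0.4 6.4] M [ 0.01 -0.22  0.36]
1.2 t 28.82 p [ 0.5349 -0.2094  0.2333] turn 1.198 F [1.3 0.3 5.8] M [ 0.03 -0.19  0.19]
1.16 t 29.07 p [ 0.5349 -0.2094  0.2333] turn 1.158 F [1.1 1.6 6.9] M [ 0.07 -0.22  0.15]
1.13 t 29.32 p [ 0.5348 -0.2094  0.2333] turn 1.128 F [1.  0.6 6.6] M [ 0.07 -0.19  0.1 ]
open t 29.9 p [ 0.5349 -0.2091  0.233 ] turn 1.13 F [ 0.1 -0.1 -0.8] M [-0.1   0.05 -0.01]
up t 30.58 p [ 0.5347 -0.2086  0.3391] turn 1.13 F [-0.7  0.7  0.1] M [-0.13  0.1   0.01]
```

View pics/w4.png

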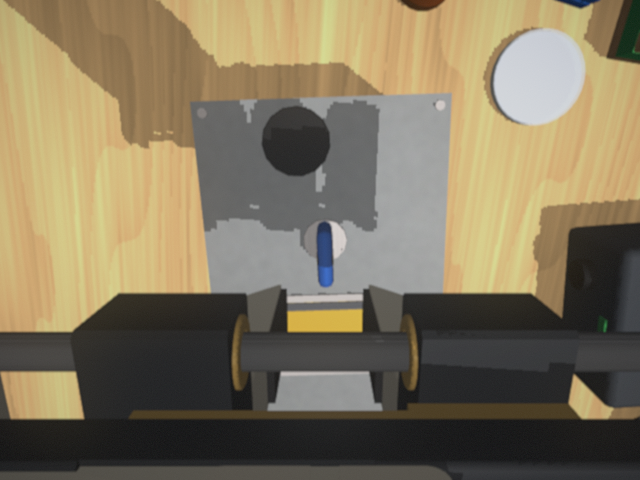

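The key head is in line with the box's y axis at (325,255), and the flap is shut. I'll move clear and check heights, yaw and bystanders from the fixed cameras.

```bash
python3 - <<'E'
from h import *
import pickle
p=pickle.load(open('p4.pkl','rb'));g=p['pixels'].astype(int);B=g[...,0]-g[...,2];mid=[]
for r in range(244,284,4):
    w=np.clip(B[r,300:350]-15,0,None).astype(float)
    if w.max()>25: mid.append((300+(w*np.arange(50)).sum()/w.sum(),r))
X=np.array([at_z(p,x,.246) for x in mid]);c=X.mean(0);d=np.linalg.svd(X-c)[2][0];y=np.arctan2(d[1],d[0])%np.pi
print('yaw',y,'turn',BASE-y,len(mid))
ctrl.servo_line([.5347,-.2086,.42],max_speed=.25)
ctrl.movep([.45,.2,.42],quat(np.radians(28)));st('away')
a=vision.snapshot('scene');b=vision.snapshot('side')
cv2.imwrite('pics/s9.png',a['pixels']);cv2.imwrite('pics/d9.png',b['pixels'])
P=pickle.load(open('p0.pkl','rb'))
def blue(p,bx):
    x0,y0,x1,y1=bx;h=cv2.cvtColor(p['pixels'],cv2.COLOR_BGR2HSV)[y0:y1,x0:x1];v,u=np.nonzero((h[...,0]>98)&(h[...,0]<130)&(h[...,1]>110));return np.array([u.mean()+x0,v.mean()+y0])
for A,Bb in ((P['scene'],P['side']),(a,b)):
    u1,u2=blue(A,(185,130,215,172)),blue(Bb,(308,288,345,328));print(u1,u2,tri([(A,u1),(Bb,u2)]))
A=cv2.resize(a['pixels'][110:210,110:270],(400,250));C=cv2.resize(b['pixels'][260:420,250:410],(400,400))
o=np.zeros((400,800,3),np.uint8);o[:250,:400]=A;o[:,400:]=C;cv2.imwrite('pics/f9.png',o)
E
```

```text
yaw 1.6924058124870098 turn 1.08189418751299 10
away t 32.64 p [0.4505 0.1988 0.4199] turn 0.717 F [ 0.1 -0.5  0.3] M [-0.07  0.04 -0.02]
[197.81151832 147.43979058] [325.10540541 305.94864865] (array([ 0.53456412, -0.21005546,  0.24223993]), [0.020059727708448206, 0.02711874937108015])
[198.86602871 150.82296651] [325.5625     310.27840909] (array([ 0.53499073, -0.20974706,  0.23418703]), [0.2869391465764506, 0.3874036644928186])
```

View pics/f9.png

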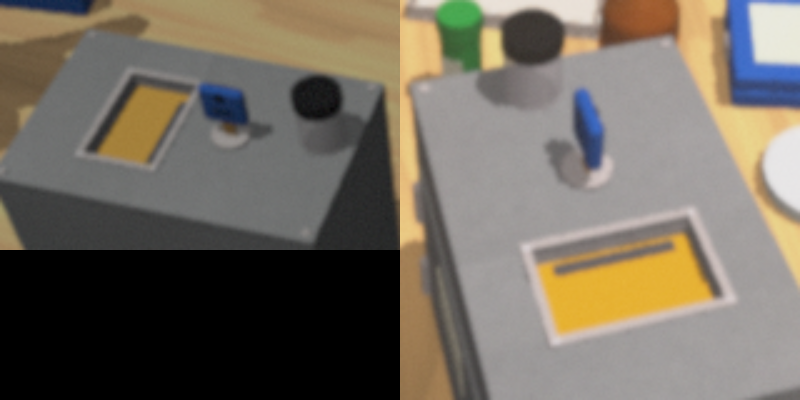

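View pics/s9.png

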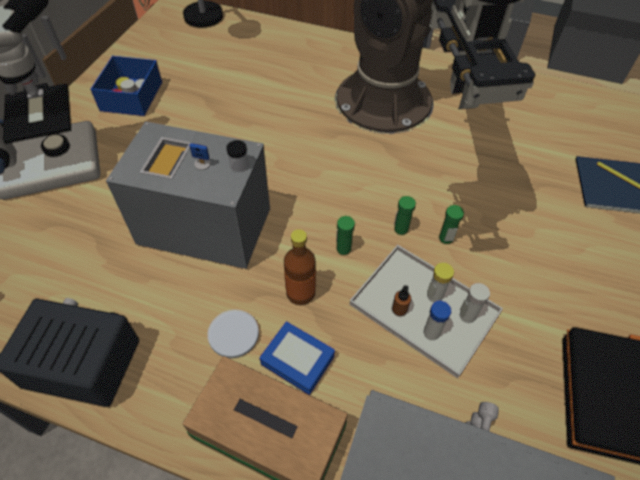

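The final pictures show the key sunk by about 8 mm (head 0.242 → 0.234 m) and turned to about 1.08 rad, with the flap level and everything else in place. I'm handing in.

```bash
python3 - <<'E'
from plant import ctrl,readout
print(readout.get_clock());ctrl.sign_off()
E
```

```text
32.7417
the job is handed in; nothing more can be done
```

The red-capped tube is in the drop box and the box is locked. I handed the job in at about 32.7 s, before the 56 s limit.

- **Tube:** I pushed it 62 mm below the lid and let go. It dropped in, and the flap looked level and shut in both fixed cameras.
- **Key:** I pressed it with about 8 N and swept it back and forth. It sank 10 mm, with the slot near 0 rad. I then turned it clockwise to the stop, where the twist moment stayed at or below 0.36 N m (0.75 N m would ruin the key). I relaxed most of that twist before releasing.
- **Last checks:** The key stays about 8 mm down, at the low end of the 8–10 mm expected. The head is in line with the box's y axis, and the image gives a turn of about 1.08 rad against 1.1. That 0.02 rad difference is within my measuring error, and the force reading had already shown the stop. In the scene view all bystanders stand where they were, and the robot is clear of everything.

The only result that disagreed was my first silhouette fit of the key's yaw. It fitted poorly, so I used the key head's midline in the wrist picture instead.

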